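# Snap shut the hardware box with the tape measure

### The job

Three blue hardware boxes stand open on the garage bench. Tip the lid of the one that holds the yellow tape measure over past its snap point, so that its spring throws it fully shut, and leave the lids of the other two boxes standing open.

Things in the scene. Friction and masses are not known exactly. Their poses are not given: they have to be found in the camera images.
- tape_box: Box with the yellow tape measure (60x56x36 mm) in it. Blue, open-topped, screwed down, 80 mm along x, 110 along y, 60 high. Origin: centre of its underside; z up, +x away from the robot, turned up to 20 degrees. Lid hinge line: along box y at x -40, z 62 mm (robot's side). Three boxes and a glass jar stand in a row along world y in any order, centres at least 200 mm apart.
- tape_lid (a joint): Its lid, a grey plate 84 mm hinge to edge, 110 wide, 4 thick. 0 rad: open stop, leaning 25 degrees back to the robot, free edge at box x -75, z 138 mm. 2.0: shut, level. Over-centre spring: under about 0.95 rad it springs open, beyond it springs shut; surely past at 1.2. Push from the robot's side along box +x, 45 to 60 mm above the hinge line. Needs about 0.15 Nm, fading near the snap point.
- socket_lid (a joint): Lid angle (rad) of the like box that holds steel sockets: same lid, spring and values. It starts at its open stop, 0, and is to stay open.
- plug_lid (a joint): Lid angle (rad) of the like box that holds white spark plugs: same lid, spring and values. It starts at its open stop, 0, and is to stay open.

How it is judged:
By the outcome, as a careful person would: the job done as asked, in the order asked, and still so for the second after the job is handed in, with the robot touching nothing.
It also fails if it takes over 26 s, if anything falls off the work surface, if the arm or the gripper's body presses on something with over 40 N, if the wrist force passes 120 N, or if a joint passes its speed limit or range.

### The arm

A 7-joint arm with a two-finger parallel gripper is mounted at the origin on the work surface. World frame = base frame: x ahead of the robot, y to its left, z up, the work surface at z = 0. Lengths are in m, angles in rad, forces in N, time in s.
With the tool pointing down it reaches from about 0.425 to 0.925 m from the base axis. Payload 6.8 kg.
Tool frame: the origin (TCP) lies between the finger pads; the fingertips stand r.tcp_to_tips ahead of it and the grasp point (between the pads) lies 3 mm ahead of it (r.tcp_to_tips is the distance from the TCP to the fingertips, in m); z points along the fingers, y is the line along which they close (so a half turn about z gives the same grasp; the last joint's range is limited). The gripper opens to 85 mm and grips with 20 to 120 N. Pads are 22 mm wide; open, the fingers measure 114 mm over their backs; the gripper's body (76 mm by 85 mm) begins 54 mm behind the grasp point. The pads swing forward as they close: fully open they stand 13 mm farther back than shut.
Start: joints at [-1.241, 0.477, 0.022, 1.555, -0.011, 1.109, -0.083], TCP at [0.286, 0.611, 0.253] pointing down, gripper open.
Joint ranges: [-2.96, 2.96], [-0.34, 2.1], [-1.41, 1.46], [0.24, 2.44], [-1.37, 4.51], [0.17, 1.92], [-2.96, 2.96]. Speed limits (rad/s): [2.39, 2.39, 3.14, 3.14, 3.14, 3.14, 3.14].

### API

Orientations are given as a rotation vector (axis times angle).
In Python, from bench import r gives the robot as it stands. The module is installed in compiled form; this text tells all that it offers.
- The arm moves only by the tool step_arm, never from a script. Its argument "moves" is a list of rows, each an object of numbers: "rx", "ry", "rz": the turn, a rotation vector about the tool's x, y, z in degrees; "dx", "dy", "dz": the shift along the tool's x, y, z in mm; "gripper": the opening, from -1 (shut) to 1 (fully open). In form: [{"rx": .., "ry": .., "rz": .., "dx": .., "dy": .., "dz": .., "gripper": ..}, ...]. A call has 1 to 20 rows; each row shifts and turns the commanded pose from where the row before left it, along the tool's axes as they then stand; what a row does not reach is not made up. A row lasts 1/8 s, in which the tool goes at most 62.5 mm and 10.7 degrees, less where a joint would pass 70% of its speed; a pose out of reach is approached as far as the arm can. A call is refused whole if a number of a shift passes 62.5 or a number of a turn 10.7, either way. A call with a gripper value outside its range is refused whole. The fingers move at their own pace and stop on an object; "grip_force" is the grip in N (left out, the last holds). Time passes only in rows, so rows that do not move let the fingers close. It gives the time, the measured TCP pose, the force, the opening and the grip force at its end, in the units of the state.
- r.get_obs(): the state, without advancing time (a new reading comes with each control period).
- r.grab_frame(name): name is "side" or "top"; returns the picture (384x512x3 uint8, blue, green, red); there is no depth.
- r.camera_info(name): a dict with "mtx" (3x3 intrinsics, pixels), "rvec" (rotation vector, rad) and "tvec" (3), from world to camera coordinates, as OpenCV has them. Camera axes: x right, y down, z forward; pixel columns grow to the right and rows downward; lengths in m; the calibration is good to about 2 mm. A picture is of the moment at which its call begins. camera_info takes no time and is no camera call.
- r.hand_in(): hands the job in; it is judged then, once.
The state is a dict: "clock": time; "joints": joint angles; "qvel": joint speeds; "tau": joint torques, N m; "tcp_pos": TCP position; "orientation": TCP orientation; "contact_force": force on the tool from outside, world axes, zero at the start; "moment": the same for the moment, N m; "grip_width": finger opening in m; "gripper_force": force on a finger pad.
Only numpy, scipy, OpenCV 4.12 (cv2) and the standard library are available. Lean on these libraries where they do the work, as an engineer would, in place of code of your own. Each camera call takes 0.05 s, during which the arm holds its last target. There are 200 camera calls.

## Working session

There is one attempt and no reset: what is moved stays moved. The work goes in short steps, Python scripts to look and compute and a tool call to move; the robot and the scene stay as the last step left them, time stands still between calls to the robot, and variables do not carry over. Pictures are saved under pics/ and viewed, at most 10 in all, crops included, and the job is handed in when it is done.

Besides the shell and the picture viewer there is one more tool, called in YAML: its name, and indented under it one key for each argument. step_arm: Moves the arm, as the interface text tells. Its arguments: {"type":"object","properties":{"moves":{"type":"array","items":{"type":"object","properties":{"rx":{"type":"number"},"ry":{"type":"number"},"rz":{"type":"number"},"dx":{"type":"number"},"dy":{"type":"number"},"dz":{"type":"number"},"gripper":{"type":"number"}}}},"grip_force":{"type":"number"}},"required":["moves"]}

```bash
mkdir -p pics
python3 - <<'E'
from bench import r
import cv2
for n in("top","side"):
    cv2.imwrite(f"pics/{n}0.png",r.grab_frame(n)); c=r.camera_info(n); print(n,c)
print(r.get_obs(), r.tcp_to_tips)
E
```

```text
top {'mtx': array([[365.95629652,   0.        , 253.63464171],
       [  0.        , 365.95629652, 190.55833161],
       [  0.        ,   0.        ,   1.        ]]), 'rvec': array([ 2.15163387, -2.18176424,  0.05890966]), 'tvec': array([0.02552984, 0.56368548, 1.01225918])}
side {'mtx': array([[353.54319821,   0.        , 256.7144028 ],
       [  0.        , 353.54319821, 192.83294652],
       [  0.        ,   0.        ,   1.        ]]), 'rvec': array([ 2.08254773, -0.44563477,  0.21856566]), 'tvec': array([-0.49424811,  0.18396896,  0.83696772])}
{'clock': 0.1, 'joints': array([-1.24111271,  0.47772654,  0.02235758,  1.55631021, -0.01149426,
        1.10928116, -0.08311381]), 'qvel': array([ 9.15930793e-04, -2.48256287e-03, -7.15727637e-05, -1.29048704e-03,
       -2.01890669e-03,  5.36509423e-06,  4.12602311e-04]), 'tau': array([ 4.65749137e-03, -5.97755921e+01,  1.61355838e+00, -2.81957442e+01,
        1.27949865e-02,  5.02249139e-03,  2.61552742e-05]), 'tcp_pos': array([0.2859702 , 0.61090915, 0.25243497]), 'orientation': array([-6.82148554e-01, -3.06641197e+00,  2.48398909e-03]), 'contact_force': array([-0.21142252, -0.43460739,  0.07813099]), 'moment': array([ 0.01993188, -0.03991859,  0.02709918]), 'gripper_force': 0.0, 'grip_width': 0.08576916297205331} 0.022
```

View pics/top0.png

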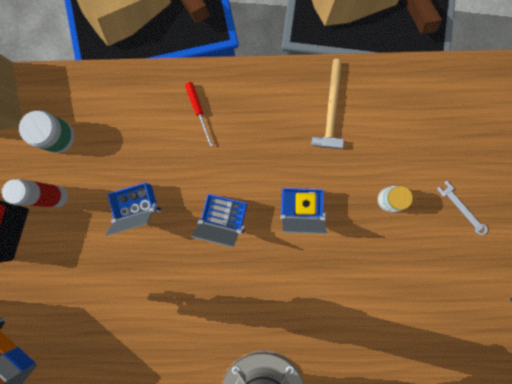

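View pics/side0.png

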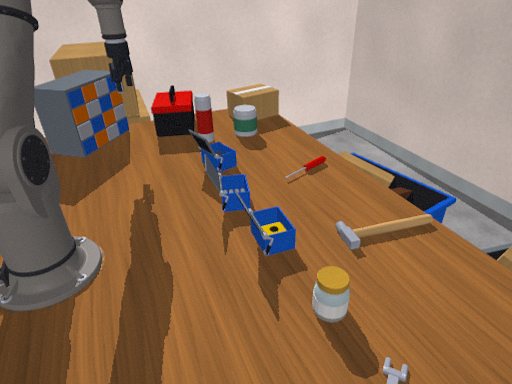

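The top view shows the tape box at about (303,205), the spark plugs at (225,215), the sockets at (132,205) and the jar at (395,198). The side view agrees, with the tape box at (272,230). Next I'll zoom in for the corners.

```bash
cat > h.py <<'E'
import numpy as np,cv2
from bench import r
def proj(n,P):
    c=r.camera_info(n); return cv2.projectPoints(np.float64(P).reshape(-1,1,3),c["rvec"],c["tvec"],c["mtx"],None)[0].reshape(-1,2)
def back(n,uv,z):
    c=r.camera_info(n); R=cv2.Rodrigues(c["rvec"])[0]; C=-R.T@c["tvec"]
    d=R.T@np.linalg.inv(c["mtx"])@np.array([*uv,1.]); return C+d*(z-C[2])/d[2]
def box(x,y,a,P):
    P=np.float64(P); c,s=np.cos(a),np.sin(a); return np.c_[x+c*P[:,0]-s*P[:,1],y+s*P[:,0]+c*P[:,1],P[:,2]]
E
python3 - <<'E'
from h import *
a=cv2.imread("pics/top0.png")[170:260,260:350]; b=cv2.imread("pics/side0.png")[180:270,220:310]
cv2.imwrite("pics/c0.png",np.hstack([cv2.resize(a,(400,400),interpolation=2),cv2.resize(b,(400,400),interpolation=2)]))
print(proj("top",r.get_obs()["tcp_pos"]),proj("side",r.get_obs()["tcp_pos"]))
p=back("top",(303,203),.05);print(p, back("top",(225,213),.05),back("top",(395,197),.05))
E
```

```text
[[-18.784724   312.81567444]] [[123.87201653  86.52927462]]
[ 0.52558336 -0.11781051  0.05      ] [0.50109957 0.09649519 0.05      ] [ 0.53840965 -0.3678768   0.05      ]
```

View pics/c0.png

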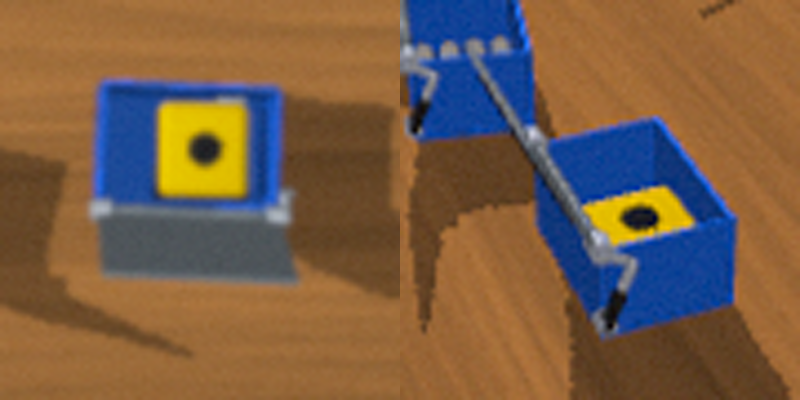

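Run:
```python
from h import *
from scipy.optimize import least_squares
k=90/400
T=np.array([(98,82),(280,88),(103,273),(297,281)])*k+[260-.4,170-.4]
PT=np.array([(40,55,60),(40,-55,60),(-75,55,138),(-75,-55,138)])/1e3
S=(np.array([(655,120),(735,217),(735,303),(605,337)])-[400,0])*k+[220-.4,180-.4]
PS=np.array([(40,55,60),(40,-55,60),(40,-55,0),(-40,-55,0)])/1e3
f=lambda p:np.r_[(proj("top",box(*p,PT))-T).ravel(),(proj("side",box(*p,PS))-S).ravel()]
s=least_squares(f,[.52,-.12,0],loss="soft_l1");x,y,a=s.x
print(x,y,np.degrees(a),f(s.x).round(1))
print(box(x,y,a,[(-.04,0,.062),(-.062,0,.11),(-.2,0,.11)]))
o=r.get_obs();print(cv2.Rodrigues(o["orientation"])[0].round(3))
```

```text
0.5270671577038044 -0.11486400011493865 -2.30018955398788 [ 0.6 -0.9  0.3 -1.3  0.1 -0.7  0.9 -1.3 -1.2 -1.3 -0.8  0.1 -1.6 -0.2
 -1.9  0.5]
[[ 0.48709939 -0.1132586   0.062     ]
 [ 0.46511711 -0.11237562  0.11      ]
 [ 0.32722831 -0.10683698  0.11      ]]
[[-0.906  0.424 -0.001]
 [ 0.424  0.906 -0.001]
 [-0.    -0.002 -1.   ]]
```

step_arm:
  moves:
    - {"rz": -7.6, "gripper": -1}
    - {"rz": -7.6}
    - {"rz": -7.6}
    - {"dx": -22.6, "dy": -50.7}
    - {"dx": -22.6, "dy": -50.7}
    - {"dx": -22.6, "dy": -50.7}
    - {"dx": -22.6, "dy": -50.7}
    - {"dx": -22.6, "dy": -50.7}
    - {"dx": -22.6, "dy": -50.7}
    - {"dx": -22.6, "dy": -50.7}
    - {"dx": -8, "dy": -50}
    - {"dx": -8, "dy": -50}
    - {"dx": -8, "dy": -50}
    - {"dx": -8, "dy": -50}
    - {"dx": -8, "dy": -50}
    - {"dx": 10, "dy": -38}
    - {"dx": 10, "dy": -38}
    - {"dx": 10, "dy": -38}
    - {"gripper": -1}
    - {"gripper": -1}

```text
invalid input at $.moves[0]: expected keys rx, ry, rz, dx, dy, dz, gripper
```

step_arm:
  moves:
    - {"rx": 0, "ry": 0, "rz": -7.6, "dx": 0, "dy": 0, "dz": 0, "gripper": -1}
    - {"rx": 0, "ry": 0, "rz": -7.6, "dx": 0, "dy": 0, "dz": 0, "gripper": -1}
    - {"rx": 0, "ry": 0, "rz": -7.6, "dx": 0, "dy": 0, "dz": 0, "gripper": -1}
    - {"rx": 0, "ry": 0, "rz": 0, "dx": -22.6, "dy": -50.7, "dz": 0, "gripper": -1}
    - {"rx": 0, "ry": 0, "rz": 0, "dx": -22.6, "dy": -50.7, "dz": 0, "gripper": -1}
    - {"rx": 0, "ry": 0, "rz": 0, "dx": -22.6, "dy": -50.7, "dz": 0, "gripper": -1}
    - {"rx": 0, "ry": 0, "rz": 0, "dx": -22.6, "dy": -50.7, "dz": 0, "gripper": -1}
    - {"rx": 0, "ry": 0, "rz": 0, "dx": -22.6, "dy": -50.7, "dz": 0, "gripper": -1}
    - {"rx": 0, "ry": 0, "rz": 0, "dx": -22.6, "dy": -50.7, "dz": 0, "gripper": -1}
    - {"rx": 0, "ry": 0, "rz": 0, "dx": -22.6, "dy": -50.7, "dz": 0, "gripper": -1}
    - {"rx": 0, "ry": 0, "rz": 0, "dx": -8, "dy": -50, "dz": 0, "gripper": -1}
    - {"rx": 0, "ry": 0, "rz": 0, "dx": -8, "dy": -50, "dz": 0, "gripper": -1}
    - {"rx": 0, "ry": 0, "rz": 0, "dx": -8, "dy": -50, "dz": 0, "gripper": -1}
    - {"rx": 0, "ry": 0, "rz": 0, "dx": -8, "dy": -50, "dz": 0, "gripper": -1}
    - {"rx": 0, "ry": 0, "rz": 0, "dx": -8, "dy": -50, "dz": 0, "gripper": -1}
    - {"rx": 0, "ry": 0, "rz": 0, "dx": 10, "dy": -38, "dz": 0, "gripper": -1}
    - {"rx": 0, "ry": 0, "rz": 0, "dx": 10, "dy": -38, "dz": 0, "gripper": -1}
    - {"rx": 0, "ry": 0, "rz": 0, "dx": 10, "dy": -38, "dz": 0, "gripper": -1}
    - {"rx": 0, "ry": 0, "rz": 0, "dx": 0, "dy": 0, "dz": 0, "gripper": -1}

```text
clock: 2.48
tcp_pos: [0.4242, -0.1164, 0.2531]
orientation: [-0.071, -3.14, 0.0]
contact_force: [-0.0, -0.4, -0.3]
grip_width: -0.0002
gripper_force: 0.0
```

step_arm:
  moves:
    - {"rx": 0, "ry": 0, "rz": 0, "dx": 6, "dy": 0, "dz": 41, "gripper": -1}
    - {"rx": 0, "ry": 0, "rz": 0, "dx": 0, "dy": 0, "dz": 41, "gripper": -1}
    - {"rx": 0, "ry": 0, "rz": 0, "dx": 0, "dy": 0, "dz": 41, "gripper": -1}
    - {"rx": 0, "ry": 0, "rz": 0, "dx": 0, "dy": 0, "dz": 0, "gripper": -1}

```text
clock: 2.98
tcp_pos: [0.4175, -0.1125, 0.1282]
orientation: [-0.061, -3.134, -0.0]
contact_force: [-0.1, 0.2, -0.2]
grip_width: 0.0003
gripper_force: 0.0
```

Run:
```python
from h import *
a=r.grab_frame("top")[150:280,190:360]; b=r.grab_frame("side")[120:290,150:320]
cv2.imwrite("pics/c1.png",np.hstack([cv2.resize(a,(400,306),interpolation=2),cv2.resize(b,(306,306),interpolation=2)]))
print(r.get_obs()["joints"])
```

```text
[-0.17779495  0.27299015  0.3441427   2.23782059 -0.15054077  0.65169023
  1.80598575]
```

View pics/c1.png

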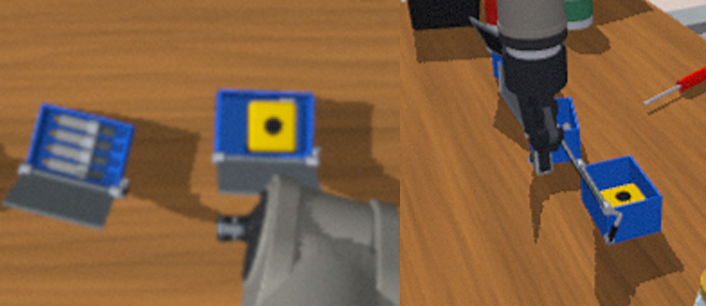

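The fingers are behind the tape lid with nothing touching: near (540,160) in the side half, and the lid's free edge is clear. Now I'll push along box +x.

step_arm:
  moves:
    - {"rx": 0, "ry": 0, "rz": 0, "dx": -12, "dy": 0, "dz": 0, "gripper": -1}
    - {"rx": 0, "ry": 0, "rz": 0, "dx": -12, "dy": 0, "dz": 0, "gripper": -1}
    - {"rx": 0, "ry": 0, "rz": 0, "dx": -12, "dy": 0, "dz": 0, "gripper": -1}
    - {"rx": 0, "ry": 0, "rz": 0, "dx": -12, "dy": 0, "dz": 0, "gripper": -1}

```text
clock: 3.58
tcp_pos: [0.4685, -0.1154, 0.1305]
orientation: [0.063, 3.141, 0.0]
contact_force: [-1.7, -1.6, 0.9]
grip_width: 0.0001
gripper_force: 1.1
```

step_arm:
  moves:
    - {"rx": 0, "ry": 0, "rz": 0, "dx": -12, "dy": 0, "dz": 0, "gripper": -1}
    - {"rx": 0, "ry": 0, "rz": 0, "dx": -12, "dy": 0, "dz": 0, "gripper": -1}
    - {"rx": 0, "ry": 0, "rz": 0, "dx": -12, "dy": 0, "dz": 0, "gripper": -1}
    - {"rx": 0, "ry": 0, "rz": 0, "dx": -12, "dy": 0, "dz": 0, "gripper": -1}
    - {"rx": 0, "ry": 0, "rz": 0, "dx": -12, "dy": 0, "dz": 0, "gripper": -1}
    - {"rx": 0, "ry": 0, "rz": 0, "dx": 0, "dy": 0, "dz": 0, "gripper": -1}
    - {"rx": 0, "ry": 0, "rz": 0, "dx": 0, "dy": 0, "dz": 0, "gripper": -1}

```text
clock: 4.45
tcp_pos: [0.5271, -0.1178, 0.1302]
orientation: [-0.063, -3.14, -0.0]
contact_force: [-0.7, 0.3, -0.5]
grip_width: 0.0002
gripper_force: 0.0
```

Run:
```python
from h import *
a=r.grab_frame("top")[150:280,90:360]; b=r.grab_frame("side")[110:280,150:320]
cv2.imwrite("pics/c2.png",np.hstack([cv2.resize(a,(475,306),interpolation=2),cv2.resize(b,(306,306),interpolation=2)]))
```

```text
(no output)
```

View pics/c2.png

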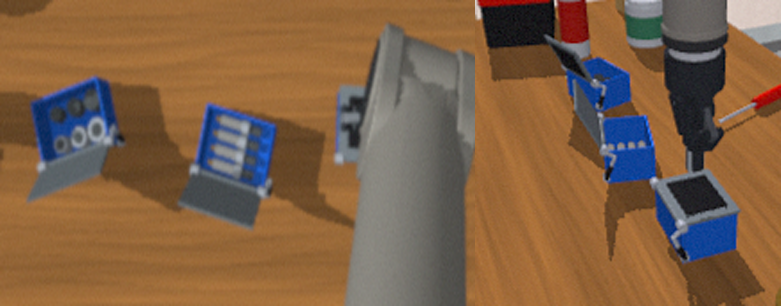

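The tape lid is shut and level, at (695,195) in the side half, and the other two lids still stand open. I'll retract straight up.

step_arm:
  moves:
    - {"rx": 0, "ry": 0, "rz": 0, "dx": 0, "dy": 0, "dz": -35, "gripper": -1}
    - {"rx": 0, "ry": 0, "rz": 0, "dx": 0, "dy": 0, "dz": -35, "gripper": -1}
    - {"rx": 0, "ry": 0, "rz": 0, "dx": 0, "dy": 0, "dz": -35, "gripper": -1}
    - {"rx": 0, "ry": 0, "rz": 0, "dx": 0, "dy": 0, "dz": 0, "gripper": -1}
    - {"rx": 0, "ry": 0, "rz": 0, "dx": 0, "dy": 0, "dz": 0, "gripper": -1}

```text
clock: 5.18
tcp_pos: [0.5269, -0.1176, 0.2348]
orientation: [-0.062, -3.14, -0.001]
contact_force: [0.3, 0.6, -0.9]
grip_width: 0.0
gripper_force: 0.0
```

Run:
```python
from h import *
print(r.get_obs()["contact_force"]); b=r.grab_frame("side")[80:300,100:340]
cv2.imwrite("pics/c3.png",cv2.resize(b,None,fx=2,fy=2))
```

```text
[ 0.30950512  0.62893309 -0.92212924]
```

View pics/c3.png

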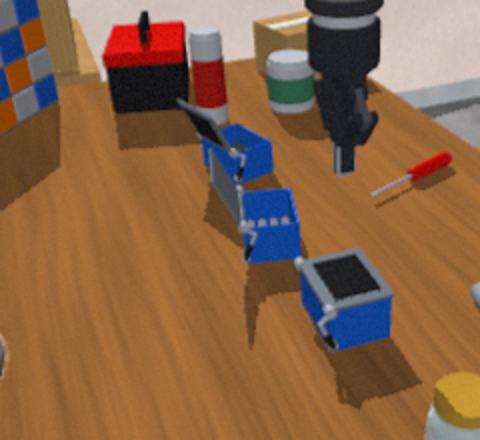

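The tape lid is fully shut at (345,275), the other two lids are open, and the gripper is clear above at (345,165).

```bash
python3 -c "
from bench import r
print(r.hand_in())"
```

```text
the job is handed in; nothing more can be done
None
```

The lid of the box holding the yellow tape measure is snapped fully shut, the socket and spark-plug lids still stand open, and the job was handed in after about 5 s with the robot touching nothing.

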